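# Sweep out and close the press mould

### The arm

A 6-joint arm with a two-finger parallel gripper is mounted at the origin on a cart in front of the work surface, level with it; the furniture and walls round the work are solid. World frame = base frame: x ahead of the robot, y to its left, z up, the work surface at z = 0. Lengths are in mm, angles in rad, forces in N, time in s.
With the tool pointing down it reaches from about 275 to 750 mm from the base axis. Payload 10.2 kg.
Tool frame: the origin (TCP) lies midway between the tips of the shut fingers; the grasp point (between the pads) lies 19 mm behind it; z points along the fingers, y is the line along which they close (so a half turn about z gives the same grasp; the last joint's range is limited). The gripper opens to 88 mm and grips with 3 to 60 N. Pads are 18 mm wide; open, the fingers measure 123 mm over their backs; the gripper's body (75 mm by 187 mm) begins 45 mm behind the grasp point.
Start: joints at [0.926, 0.313, 1.498, -0, 1.331, -0.223], TCP at [214.95, 478.986, 238.72] pointing down, gripper open.
Joint ranges: [-2.94, 2.94], [-0.97, 2.17], [0.19, 2.56], [-1.23, 4.37], [0.02, 3.11], [-2.88, 2.88]. Speed limits (rad/s): [2.39, 2.39, 3.01, 3.14, 3.14, 3.14].

### API

Orientations are given as a 3x3 rotation matrix whose columns are the frame's x, y, z axes.
In Python, from rig import robot gives the robot as it stands.
- The arm moves only by the tool move_arm, never from a script. Its argument "increments" is one flat list of numbers, 7 for each row, row after row: the shift along the tool's x, y, z normalised to -1 to 1, where 1 is 0.025 m, then the turn, a rotation vector about the tool's x, y, z normalised to -1 to 1, where 1 is 5 degrees, then the closure, from -1 (fully open) to 1 (shut). A call has 1 to 8 rows; each row shifts and turns the commanded pose from where the row before left it, along the tool's axes as they then stand; what a row does not reach is not made up. A row lasts 1/10 s, in which the tool goes at most 50 mm and 8.59 degrees, less where a joint would pass 70% of its speed; a pose out of reach is approached as far as the arm can. A call with a number of a shift or a turn outside -1 to 1 is refused whole. A call with a gripper value outside its range is refused whole. The fingers move at their own pace and stop on an object; "force" is the grip in N (left out, the last holds). Time passes only in rows, so rows that do not move let the fingers close. It gives the time, the measured TCP pose, the force, the opening and the grip force at its end, in the units of the state.
- robot.get_obs(): the state, without advancing time (a new reading comes with each control period).
- robot.read_camera(name): name is "side" or "top" or "wrist"; returns the picture (384x512x3 uint8, blue, green, red); there is no depth.
- robot.get_calibration(name): a dict with "fx", "fy", "cx", "cy" (pixels), "k1" (the pictures are not rectified: a ray, as slopes to the right and down, at radius r is drawn at 1 + k1 r^2 times it, then the intrinsics apply), "rvec" (rotation vector, rad) and "tvec" (3), from world to camera coordinates, as OpenCV has them. Camera axes: x right, y down, z forward; pixel columns grow to the right and rows downward; lengths in mm; the calibration is good to about 2 mm. A picture is of the moment at which its call begins: read the wrist's pose just before it. get_calibration takes no time and is no camera call; for the wrist camera it gives the pose at the moment of the call.
- robot.finish_job(): hands the job in; it is judged then, once.
The state is a dict: "t": time; "qpos": joint angles; "joint_vel": joint speeds; "joint_torque": joint torques, N m; "position": TCP position; "tool_rot": TCP orientation; "ft_force": force on the tool from outside, world axes, zero at the start; "wrist_torque": the same for the moment, N m; "gripper_width": opening from 0.0 (shut) to 1.0 (fully open); "grasp_force": force on a finger pad.
Only numpy, scipy, OpenCV 4.12 (cv2) and the standard library are available. Lean on these libraries where they do the work, as an engineer would, in place of code of your own. Each camera call takes 0.05 s, during which the arm holds its last target. There are 200 camera calls.

### The job

Clear and close the press mould. Take the stylus with the ball on top out of the tool stand, put its tip into the blind end of the overflow channel of the open plaster mould and guide it slowly (a few centimetres a second) and without forcing, down in the channel, along its whole length and out over the spout, so that the three dry clay chips lying in it are swept along and drop into the bowl, without touching them with the fingers. Put the stylus back upright, right down in its free hole of the stand, then close the mould's lid gently until it is fully shut, and finally swing the clamp in over the lid, square on; leave the bowl where it stands and the other tools and clay alone.

Things in the scene. Friction and masses are not known exactly. Their poses are not given: they have to be found in the camera images.
- mould: Lower half of a plaster press mould, a fixed white block 150 x 150 mm on a 160 mm plywood board, top at height 66 mm. Origin: middle of its underside; x points to the hinge side (away from the robot at yaw 0), y left, z up. In its top a round dish hollow and, round that, the overflow channel: 20 mm wide, 16 mm deep, steep walls, floor at height 50 mm; its course is told by the channel points.
- channel_start (a point): On the channel floor and centre line, 8 mm from the blind end wall. From here the centre line follows a circle of radius 47 mm about the mould's origin, anticlockwise seen from above, from polar angle -35 deg (0 deg = mould +x, 90 deg = +y) through 0 and 90 to 180 deg, then runs straight to -y.
- channel_far (a point): point on the channel floor, on its centre line, at polar angle 0 deg (nearest the hinge)
- channel_left (a point): point on the channel floor, on its centre line, at polar angle 90 deg (left side)
- channel_front (a point): point on the channel floor, on its centre line, at polar angle 180 deg (front side), where the straight run begins
- channel_mouth (a point): on the channel floor and centre line where the straight run (along mould x = -47 mm) leaves the block's right side, y = -75 mm; a small steel spout carries the channel on to y = -86 mm
- lid (a joint): Hinge of the mould's upper half (lid): 0 = fully shut, grows as it opens; starts at 1.66 to 1.85 rad, standing up behind the block. Stiff: it stays where it is left and takes about 4 to 8 N at the free edge to move. The hinge line is parallel to the mould's y.
- lid_hinge (a point): middle of the hinge line, at mould x = 80 mm, height 68 mm
- lid_edge (a point): Middle of the lid's free edge on its outer, plywood face: 157 mm from the hinge line along the slab and 23 mm outward. The slab is 150 mm wide along the hinge, 24 mm thick; shut, its outer face lies level at height 91 mm. Inside, a 13 mm high rib drops into the channel (not while a chip lies there). Closed fingers can push it shut on the outer face.
- clamp (a joint): swing clamp, a steel bar turning about an upright post at the mould's front left: 0 = pointing square over the lid (clamped), grows as it swings out, anticlockwise seen from above; starts swung out, 1.5 to 1.9 rad. Turns with about 1 N at the knob and stays where it is left.
- clamp_pivot (a point): on the clamp's upright axis (mould x = -96, y = 40 mm), at the same height as clamp_knob
- clamp_knob (a point): middle of the wooden upright knob, which turns freely on its pin near the clamp bar's end, 62 mm from the pivot: 18 mm diameter, 34 mm tall, its top at height 142 mm; the bar below it is 8 mm thick, top at 102 mm, 2.5 mm over the shut lid
- stand_hole0 (a point): centre of the mouth of one of the two holes in the top of a fixed wooden tool stand (120 x 50 mm, 65 mm high): hole 17.5 mm wide, 55 mm deep (bottom at height 10 mm)
- stand_hole1 (a point): the same for the other hole, 60 mm from the first along the stand
- stylus: Sweeping stylus, 166 mm long, upright and a little loose in one of the stand's holes: wooden handle 14 mm thick from 44 to 138 mm above the tip; at its lower end a round-nosed steel tip, 13 mm thick and 20 mm long, on a thin neck; a 14 mm steel ball on top. Origin: lowest point of the steel tip; z runs up the stylus. About 50 g.
- flat_tool: bystander in the stand's other hole: wooden tool, 14 mm round with a flat wooden blade (18 x 5 mm) as its upper end, 168 mm long; origin at its foot
- chip_a: dry hard clay chip, grey, about 16 mm wide, 13 mm high, somewhere in the channel, at least 20 mm from channel_start; dusty, slides easily; origin in the middle of its underside
- chip_b: dry hard clay chip, grey, about 16 mm wide, 13 mm high, somewhere in the channel like chip_a; origin in the middle of its underside
- chip_c: dry hard clay chip, grey, about 16 mm wide, 13 mm high, somewhere in the channel like chip_a; origin in the middle of its underside
- bowl: white bisque bowl, 104 mm wide, 43 mm high, loose on the table under the spout at the mould's right; origin in the middle of its underside. Its near rim lies under the spout.
- side_panel: fixed obstacle: a tall upright wooden panel, 19 mm thick, from the table up to 0.8 m; it stands edge-on to the robot at world y = 0.152 to 0.171 m, from x = 0.59 m back to the wall. Keep the arm and gripper off it.
- wood_rib: bystander: flat wooden rib, 54 x 100 x 9 mm, behind the mould
- rubber_kidney: bystander: red curved rubber tool, 29 x 96 x 8 mm, lying to the left of the mould
- clay_lump: bystander: grey lump of clay, 62 x 59 x 42 mm, between the mould and the wheel at the right

How it is judged (in metres and radians):
On the way, in this order (a step that is already met when the one before it is completed fails the run):
1. the stylus tip is on the channel floor at the blind end (distance between stylus and channel_start below 0.012 m), for 0.1 s.
2. the tip has come to the far side of the channel (distance between stylus and channel_far below 0.012 m), for 0.05 s.
3. the tip has come to the left side of the channel (distance between stylus and channel_left below 0.012 m), for 0.05 s.
4. the tip has come to the front of the channel (distance between stylus and channel_front below 0.012 m), for 0.05 s.
5. the tip has come to the channel's mouth (distance between stylus and channel_mouth below 0.012 m), for 0.05 s.
6. the chips are in the bowl and the stylus stands in the stand again, let go (horizontal distance between each of chip_a, chip_b, chip_c and bowl below 0.046 m and height (world z) of each of chip_a, chip_b, chip_c below 0.04 m and (horizontal distance between stylus and stand_hole0 below 0.012 m or horizontal distance between stylus and stand_hole1 below 0.012 m) and height (world z) of stylus below 0.016 m and angle between stylus's own z axis and vertical below 0.15 rad and contact force between the fingers and stylus below 0.1 N), for 0.2 s.
7. the lid is fully shut (value of joint lid below 0.03 rad), for 0.2 s.
8. the clamp is over the lid (value of joint clamp below 0.2 rad), for 0.1 s.
At the end, for the whole second after the job is handed in: Chips in the upright bowl (within 46 mm of its middle, below its rim); stylus let go and still in a hole of the stand, tip within 12 mm of its axis and below 16 mm height, tilt under 0.15 rad; lid within 0.03 rad of shut; clamp within 0.2 rad of square (all of step 6 and value of joint lid below 0.03 rad and value of joint clamp below 0.2 rad and linear speed of stylus below 0.02 m/s and angle between bowl's own z axis and vertical below 0.1 rad); the robot touches nothing.
It fails at once if the stylus is moved faster than 0.15 m/s while its tip is down in the channel (horizontal distance between stylus and mould below 0.095 m and y of stylus in the frame of mould above -0.08 m and z of stylus in the frame of mould below 0.063 m and linear speed of stylus above 0.15 m/s).
It fails at once if the stylus is forced against the mould (over 35 N) (contact force between stylus and mould above 35 N).
It fails at once if a chip is touched by the fingers (contact force between the fingers and chip_a above 0.3 N or contact force between the fingers and chip_b above 0.3 N or contact force between the fingers and chip_c above 0.3 N).
It fails at once if the lid is slammed (faster than 3 rad/s) (velocity of joint lid below -3 rad/s).
It fails at once if the bowl is shifted more than 30 mm, or another tool or the clay lump more than 25 mm (distance of bowl from where it was at the start of the episode above 0.03 m or distance of any of flat_tool, wood_rib, rubber_kidney, clay_lump from where it was at the start of the episode above 0.025 m).
It also fails if it takes over 72 s, if anything falls off the work surface, if the arm or the gripper's body presses on something with over 40 N, if the wrist force passes 120 N, or if a joint passes its speed limit or range.

## Working session

There is one attempt and no reset: what is moved stays moved. The work goes in short steps, Python scripts to look and compute and a tool call to move; the robot and the scene stay as the last step left them, time stands still between calls to the robot, and variables do not carry over. Pictures are saved under pics/ and viewed, at most 10 in all, crops included, and the job is handed in when it is done.

Besides the shell and the picture viewer there is one more tool, called after ">>>" in YAML: its name, and indented under it one key for each argument. move_arm: Moves the arm, as the interface text tells. Scaled input: -1 to 1 covers 0.025 m each way for a shift and 5 degrees each way for a turn. Its arguments: {"type":"object","properties":{"increments":{"type":"array"},"force":{"type":"number"}},"required":["increments"]}

```bash
mkdir -p pics; ls
python3 - <<'E'
from rig import robot
import cv2,numpy as np
o=robot.get_obs();print(o)
for n in ("side","top"):
    c=robot.get_calibration(n);print(n,c)
    R=cv2.Rodrigues(np.array(c["rvec"],float))[0];print(-R.T@np.array(c["tvec"],float).ravel())
    cv2.imwrite(f"pics/{n}0.png",robot.read_camera(n))
E
```

```text
pics
{'t': 0.0, 'qpos': array([ 9.25605785e-01,  3.13452892e-01,  1.49841379e+00,  2.29760764e-05,
        1.33098435e+00, -2.23411001e-01]), 'joint_vel': array([-1.94866837e-03,  9.28125347e-04,  2.65906026e-03,  1.00172207e-03,
       -8.90411166e-05,  2.86299888e-04]), 'joint_torque': array([-2.48507691e-03, -4.02222633e+01, -2.52260184e+01,  6.92195445e-02,
        3.54166492e-02, -9.62372769e-05]), 'position': array([214.79394802, 478.79336027, 238.16835387]), 'tool_rot': array([[-9.12359512e-01,  4.09389204e-01, -7.74560023e-04],
       [ 4.09389827e-01,  9.12359022e-01, -9.92005900e-04],
       [ 3.00560320e-04, -1.22216301e-03, -9.99999208e-01]]), 'ft_force': array([-0.1430999 ,  0.48825989, -0.47838   ]), 'wrist_torque': array([-0.02334032,  0.02250239, -0.03526988]), 'grasp_force': 0.0, 'gripper_width': 0.9981629934852622}
side {'fx': 395.4388095867837, 'fy': 395.4388095867837, 'cx': 261.9736715991862, 'cy': 193.352392927844, 'k1': -0.014868205842115591, 'rvec': array([ 2.56220102, -0.41608463,  0.09646345]), 'tvec': array([-611.22597101,  -96.05935462, 1430.44499691])}
[ 338.41280287 -983.0940947  1161.03413053]
top {'fx': 468.54033919433033, 'fy': 468.54033919433033, 'cx': 259.7853330977802, 'cy': 189.2948469130864, 'k1': 0.05128569485295916, 'rvec': array([ 2.14508593, -2.20355225,  0.09439918]), 'tvec': array([ -74.7469019 ,  552.02174049, 1341.90929903])}
[ 427.92978232  -91.36952497 1385.48308523]
```

View pics/top0.png

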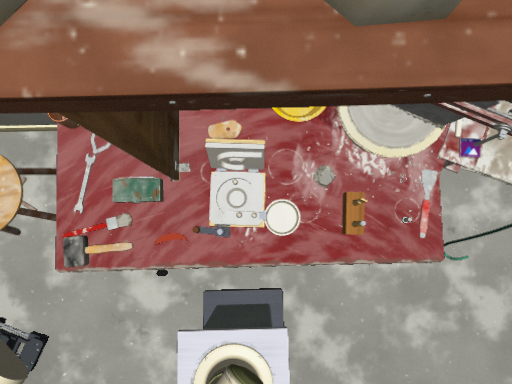

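View pics/side0.png

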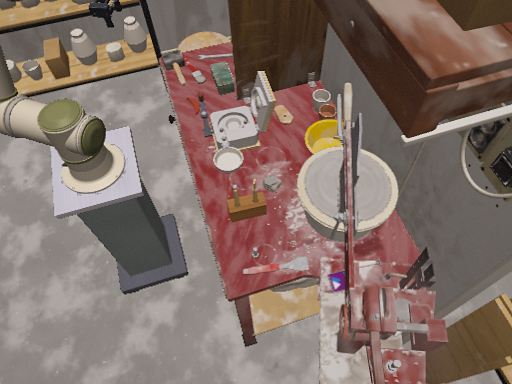

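The top view shows the mould near (237,197), lid standing behind it at (236,155), bowl (282,217), stand (354,213), clamp (212,231). The side view shows the same layout. I'll enlarge both.

```bash
cat > h.py <<'E'
import cv2,numpy as np
from scipy.optimize import least_squares
def cam(c):
    return cv2.Rodrigues(np.array(c["rvec"],float))[0],np.array(c["tvec"],float).ravel()
def proj(c,P):
    R,t=cam(c);p=R@np.asarray(P,float)+t;s=p[:2]/p[2];s=s*(1+c["k1"]*(s@s));return np.array([c["cx"]+c["fx"]*s[0],c["cy"]+c["fy"]*s[1]])
def atz(c,uv,z):
    R,t=cam(c);d=np.array([(uv[0]-c["cx"])/c["fx"],(uv[1]-c["cy"])/c["fy"]]);s=d.copy()
    for _ in range(10): s=d/(1+c["k1"]*(s@s))
    r=R.T@np.append(s,1);o=-R.T@t;return o+r*(z-o[2])/r[2]
def crop(im,x0,y0,w,h,k,fn):
    cv2.imwrite(fn,cv2.resize(im[y0:y0+h,x0:x0+w],None,fx=k,fy=k,interpolation=cv2.INTER_CUBIC))
E
python3 - <<'E'
import cv2;from h import *
a=cv2.imread("pics/top0.png");b=cv2.imread("pics/side0.png")
crop(a,195,130,190,115,4,"pics/top0c.png");crop(b,190,65,110,160,3.7,"pics/side0c.png")
E
```

```text
(no output)
```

View pics/top0c.png

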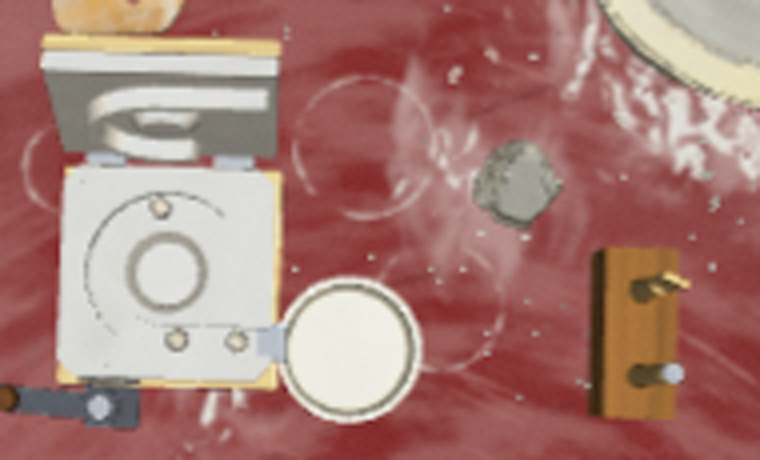

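View pics/side0c.png

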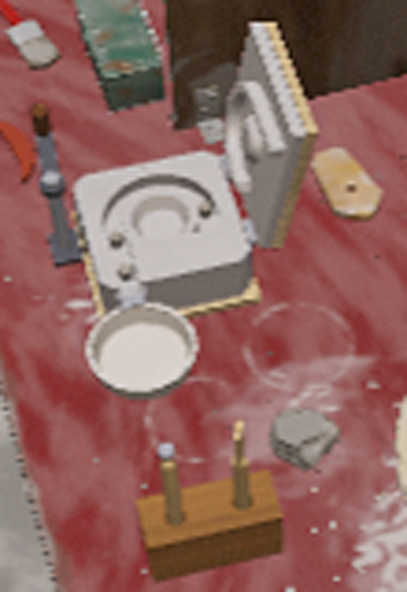

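The enlarged crops show (top crop px): dish centre (167,272), mould top corners (66,168), (272,170) and (58,380), chips (162,208), (177,340) and (236,342), spout (270,342), bowl (350,348). Stylus ball is at (672,374), flat tool tip (685,284), clamp pivot (99,407), knob (8,400).

Run:
```python
from rig import robot;from h import *
c=robot.get_calibration("top");s=robot.get_calibration("side")
T=lambda x,y,z:atz(c,(x/4+195-.375,y/4+130-.375),z)
S=lambda x,y,z:atz(s,(x/3.7+190-.36,y/3.7+65-.36),z)
np.set_printoptions(precision=1,suppress=True)
for n,x,y,z in [("TL",66,168,66),("TR",272,170,66),("BR",270,383,66),("BL",58,380,66),("dish",167,272,66),("chipa",162,208,63),("chipb",177,340,63),("chipc",236,342,63),("mouth",270,342,50),("bowlrim",350,348,43),("ball",672,374,169),("flat",685,284,178),("pivot",99,407,120),("knob",8,400,142),("stTL",606,248,65),("stTR",676,250,65),("stBR",675,418,65),("stBL",604,416,65),("lidTL",44,36,220),("lidTR",280,42,220)]: print(n,T(x,y,z))
print("side")
for n,x,y,z in [("ball",166,450,169),("flat",239,427,178),("dish",160,221,66),("TL",200,153,66),("TR",254,258,66),("BR",103,307,66),("BL",76,185,66),("bowl",141,349,43),("styhole",176,520,65),("flathole",241,505,65)]: print(n,S(x,y,z))
```

```text
TL [600.1  47.   66. ]
TR [594.8 -99.   66. ]
BR [444.3 -93.5  66. ]
BL [450.4  55.2  66. ]
dish [524.3 -22.9  66. ]
chipa [570.1 -20.2  63. ]
chipb [476.3 -28.8  63. ]
chipc [473.7 -70.3  63. ]
mouth [473.5 -94.3  50. ]
bowlrim [ 468.  -151.4   43. ]
ball [ 442.1 -352.7  169. ]
flat [ 499.4 -361.8  178. ]
pivot [430.6  22.  120. ]
knob [436.9  80.  142. ]
stTL [ 533. -333.   65.]
stTR [ 530.3 -382.    65. ]
stBR [ 412.6 -375.7   65. ]
stBL [ 415.2 -326.4   65. ]
lidTL [664.1  43.2 220. ]
lidTR [ 656.3 -105.3  220. ]
side
ball [ 444.1 -352.4  169. ]
flat [ 505. -356.  178.]
dish [523.8 -28.2  66. ]
TL [587.3  45.9  66. ]
TR [ 596.8 -103.    66. ]
BR [ 443.2 -113.5   66. ]
BL [457.1  44.9  66. ]
bowl [ 466.6 -155.6   43. ]
styhole [ 443.5 -358.    65. ]
flathole [ 501.2 -361.7   65. ]
```

>>> move_arm:
  increments: [0, -1, 0, 0, 0, -0.97, -1, 0, -1, 0, 0, 0, -0.97, -1, 0, -1, 0, 0, 0, -0.97, -1, 0, -1, 0, 0, 0, -0.97, -1, 0, -1, 0, 0, 0, -0.96, -1, -0.56, -0.98, -0.14, 0, 0, 0, -1, -0.56, -0.98, -0.14, 0, 0, 0, -1, -0.56, -0.98, -0.14, 0, 0, 0, -1]

```text
t: 0.9
position: [226.1, 284.3, 249.2]
tool_rot: [[-1.0, -0.001, -0.0], [-0.001, 1.0, -0.0], [0.0, -0.0, -1.0]]
ft_force: [1.0, 0.5, -0.7]
gripper_width: 1.001
grasp_force: 0.0
```

>>> move_arm:
  increments: [-0.56, -0.98, -0.14, 0, 0, 0, -1, -0.56, -0.98, -0.14, 0, 0, 0, -1, -0.56, -0.98, -0.14, 0, 0, 0, -1, -0.56, -0.98, -0.14, 0, 0, 0, -1, -0.56, -0.98, -0.14, 0, 0, 0, -1, -0.56, -0.98, -0.14, 0, 0, 0, -1, -0.56, -0.98, -0.14, 0, 0, 0, -1, -0.56, -0.98, -0.14, 0, 0, 0, -1]

```text
t: 1.7
position: [338.4, 88.3, 277.2]
tool_rot: [[-1.0, -0.0, -0.0], [-0.0, 1.0, 0.0], [0.0, 0.0, -1.0]]
ft_force: [-0.1, 0.7, -0.8]
gripper_width: 0.995
grasp_force: 0.0
```

>>> move_arm:
  increments: [-0.56, -0.98, -0.14, 0, 0, 0, -1, -0.56, -0.98, -0.14, 0, 0, 0, -1, -0.56, -0.98, -0.14, 0, 0, 0, -1, -0.56, -0.98, -0.14, 0, 0, 0, -1, -0.56, -0.98, -0.14, 0, 0, 0, -1, -0.56, -0.98, -0.14, 0, 0, 0, -1, 0, 0, 0, 0, 0, 0, -1]

```text
t: 2.4
position: [423.0, -59.6, 297.9]
tool_rot: [[-1.0, 0.002, -0.001], [0.002, 1.0, -0.0], [0.001, -0.0, -1.0]]
ft_force: [-0.1, 0.3, -0.2]
gripper_width: 1.002
grasp_force: 0.0
```

Run:
```python
from rig import robot;from h import *
np.set_printoptions(precision=4,suppress=True)
c=robot.get_calibration("wrist");im=robot.read_camera("wrist");cv2.imwrite("pics/w1.png",im)
import pickle;pickle.dump(c,open("w1.pkl","wb"))
o=robot.get_obs();print(o["t"],o["position"],o["tool_rot"],o["qpos"]);R,t=cam(c);print(-R.T@t,R)
crop(im,0,0,512,384,1.5,"pics/w1b.png")
```

```text
2.45 [422.3026 -58.2397 297.7525] [[-1.      0.0012 -0.001 ]
 [ 0.0012  1.      0.0005]
 [ 0.001   0.0005 -1.    ]] [-0.4134  0.0506  1.66    0.      1.4321 -1.983 ]
[338.3954 -58.0447 444.3394] [[ 0.0008  1.      0.0004]
 [ 0.9466 -0.0009  0.3224]
 [ 0.3224  0.0001 -0.9466]]
```

View pics/w1b.png

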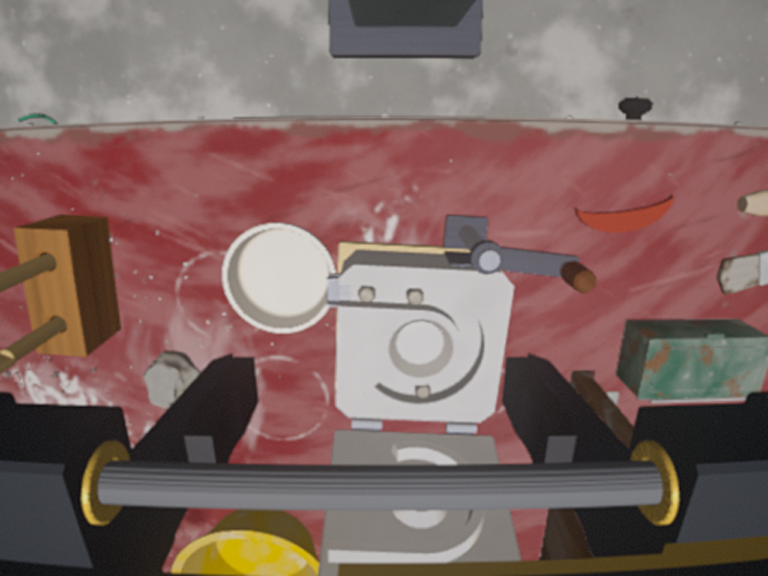

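The wrist view shows the mould (px 225-340, 175-280 original), chips and channel, with the lid beyond. Stand is at the left. I'll enlarge the mould part.

Run:
```python
from h import *
crop(cv2.imread("pics/w1.png"),145,140,200,148,4,"pics/w1c.png")
```

```text
(no output)
```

View pics/w1c.png

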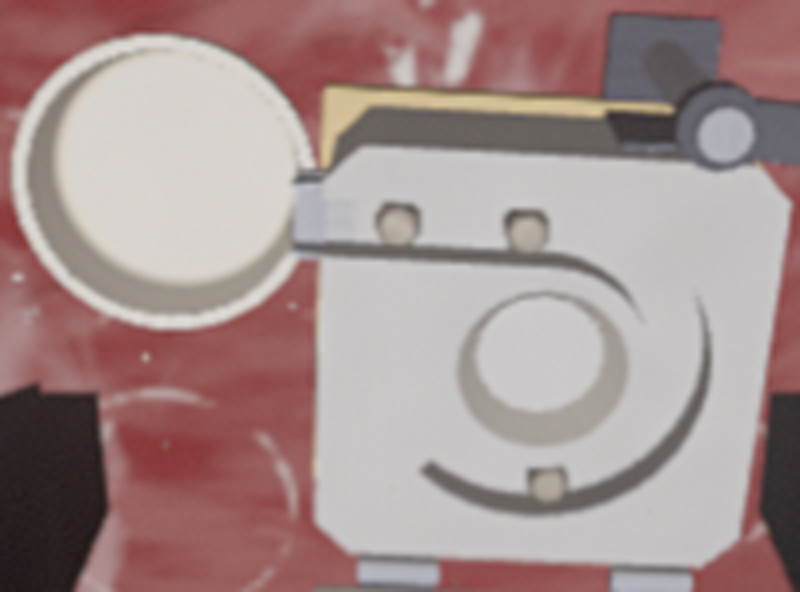

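```bash
cat >> h.py <<'E'
def M(p,q,m):  # mould -> world
    x,y,a=m;return np.array([x+np.cos(a)*p-np.sin(a)*q,y+np.sin(a)*p+np.cos(a)*q])
E
python3 - <<'E'
from h import *;import pickle
from rig import robot
np.set_printoptions(precision=2,suppress=True)
c=pickle.load(open("w1.pkl","rb"))
W=lambda x,y,z:atz(c,(x/4+145-.375,y/4+140-.375),z)[:2]
E=[((315,490),1,-75),((319,330),1,-75),((788,215),1,75),((742,535),1,75),((380,145),0,-75),((650,160),0,-75),((370,555),0,75),((690,566),0,75)]
C=[(545,517),(712,350),(652,478),(490,505)]
def loc(w,m):
    x,y,a=m;d=w-np.array([x,y]);return np.array([np.cos(a)*d[0]+np.sin(a)*d[1],-np.sin(a)*d[0]+np.cos(a)*d[1]])
def res(m):
    r=[loc(W(*p,66),m)[k]-v for p,k,v in E]
    r+=[np.hypot(*loc(W(*p,66),m))-57 for p in C]
    return np.array(r)
s=least_squares(res,[523,-23,-.04],loss="soft_l1");m=s.x;print(m,np.degrees(m[2]),res(m))
for p in [(400,222),(527,230),(547,485)]: print("chip",loc(W(*p,63),m))
print("spout",loc(W(295,215,50),m),"blind",loc(W(428,465,66),m), "dish",loc(W(543,369,66),m))
b=W(160,180,43);print("bowl",b,loc(b,m))
print("pivot",W(725,133,115),M(-96,40,m))
for n,p,q in [("start",47*np.cos(np.radians(-35)),47*np.sin(np.radians(-35))),("far",47,0),("left",0,47),("front",-47,0),("mouth",-47,-75)]: print(n,M(p,q,m))
# stylus in wrist view
w=robot.get_calibration("top")
E
```

```text
[525.03 -21.3   -0.05] -2.8182021425519475 [-0.76 -0.39 -0.1   0.96 -0.81 -0.04  0.8   0.41  0.35 -0.08  0.27 -1.97]
chip [-49.36 -50.08]
chip [-48.59  -8.78]
chip [45.96  5.25]
spout [-45.53 -85.43] blind [ 38.12 -36.89] dish [-0.45 -0.07]
bowl [ 465.22 -150.55] [ -53.38 -132.03]
pivot [429.09  21.94] [431.11  23.37]
start [562.16 -50.12]
far [571.97 -23.61]
left [527.34  25.64]
front [478.09 -18.99]
mouth [474.4 -93.9]
```

Mould is at (525,-21) with yaw -2.8°; stylus at about (443,-353). Going to the stylus.

>>> move_arm:
  increments: [-0.07, -0.98, 0.29, 0, 0, 0, -1, -0.07, -0.98, 0.29, 0, 0, 0, -1, -0.07, -0.98, 0.29, 0, 0, 0, -1, -0.07, -0.98, 0.29, 0, 0, 0, -1, -0.07, -0.98, 0.29, 0, 0, 0, -1, -0.07, -0.98, 0.29, 0, 0, 0, -1, -0.07, -0.98, 0.29, 0, 0, 0, -1, -0.07, -0.98, 0.29, 0, 0, 0, -1]

```text
t: 3.25
position: [436.2, -253.3, 239.9]
tool_rot: [[-1.0, -0.001, -0.0], [-0.001, 1.0, 0.001], [0.0, 0.001, -1.0]]
ft_force: [0.5, 0.2, 0.1]
gripper_width: 0.996
grasp_force: 0.0
```

>>> move_arm:
  increments: [-0.07, -0.98, 0.29, 0, 0, 0, -1, -0.07, -0.98, 0.29, 0, 0, 0, -1, -0.07, -0.98, 0.29, 0, 0, 0, -1, -0.07, -0.98, 0.29, 0, 0, 0, -1, 0, 0, 0, 0, 0, 0, -1]

```text
t: 3.75
position: [443.0, -352.1, 209.8]
tool_rot: [[-1.0, 0.001, -0.002], [0.001, 1.0, 0.002], [0.002, 0.002, -1.0]]
ft_force: [-0.5, 1.0, -0.3]
gripper_width: 0.995
grasp_force: 0.0
```

Run:
```python
from rig import robot;from h import *
np.set_printoptions(precision=2,suppress=True)
c=robot.get_calibration("wrist");im=robot.read_camera("wrist");cv2.imwrite("pics/w2.png",im)
import pickle;pickle.dump(c,open("w2.pkl","wb"))
o=robot.get_obs();print(o["t"],o["position"],o["tool_rot"],o["qpos"])
for P in [(443,-353,169),(443,-353,65),(503,-356,65)]: print(proj(c,P))
crop(im,150,80,200,150,4,"pics/w2c.png")
```

```text
3.8 [ 443.22 -350.91  210.5 ] [[-1. -0. -0.]
 [-0.  1.  0.]
 [ 0.  0. -1.]] [-0.88  0.42  1.41  0.    1.3  -2.45]
[249.21 221.62]
[250.22 177.4 ]
[247.46 233.2 ]
```

View pics/w2c.png

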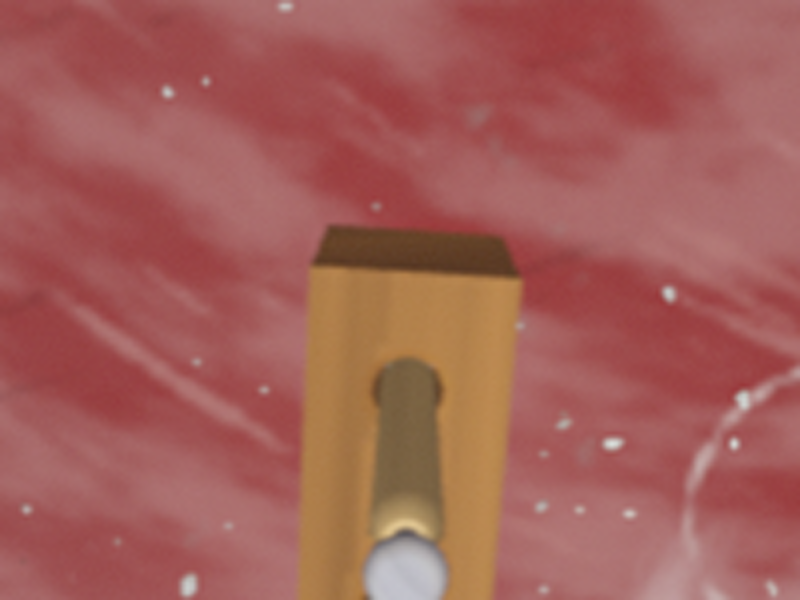

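Ball at crop (405,572), hole rim centre about (408,385); stylus nearly upright and as predicted.

Run:
```python
from h import *;import pickle
c=pickle.load(open("w2.pkl","rb"))
W=lambda x,y,z:atz(c,(x/4+150-.375,y/4+80-.375),z)
print(W(405,572,169),W(408,385,65),W(313,266,65),W(520,278,65))
```

```text
[ 443.72334065 -351.90714468  169.        ] [ 441.46338727 -351.63563991   65.        ] [ 412.3562547  -373.96486649   65.        ] [ 415.20553921 -325.17404629   65.        ]
```

>>> move_arm:
  increments: [0, 0, 0.91, 0, 0, 0, -1, 0, 0, 0.91, 0, 0, 0, -1, 0, 0, 0.91, 0, 0, 0, -1, 0, 0, 0.91, 0, 0, 0, -1, 0, 0, 0, 0, 0, 0, -1]

```text
t: 4.3
position: [442.8, -349.0, 118.3]
tool_rot: [[-1.0, -0.002, -0.003], [-0.002, 1.0, 0.004], [0.003, 0.004, -1.0]]
ft_force: [0.3, 0.7, 0.0]
gripper_width: 1.002
grasp_force: 0.0
```

>>> move_arm:
  increments: [0, -0.08, 0, 0, 0, 0, -0.4, 0, 0, 0, 0, 0, 0, 0.2, 0, 0, 0, 0, 0, 0, 1, 0, 0, 0, 0, 0, 0, 1, 0, 0, 0, 0, 0, 0, 1, 0, 0, 0, 0, 0, 0, 1]
  force: 20

```text
t: 4.9
position: [443.4, -353.6, 120.4]
tool_rot: [[-1.0, -0.001, 0.0], [-0.001, 1.0, -0.0], [-0.0, -0.0, -1.0]]
ft_force: [0.4, -0.5, -0.2]
gripper_width: 0.479
grasp_force: 0.0
```

Run:
```python
from rig import robot
o=robot.get_obs();print(o["t"],o["position"],o["ft_force"],o["gripper_width"],o["grasp_force"]);print(o["tool_rot"])
```

```text
4.9 [ 443.37166829 -353.57958963  120.39400833] [ 0.39598352 -0.50677135 -0.19669439] 0.4789387493889929 0.0
[[-9.99999844e-01 -5.41450645e-04  1.37987068e-04]
 [-5.41476832e-04  9.99999835e-01 -1.89810059e-04]
 [-1.37884272e-04 -1.89884746e-04 -9.99999972e-01]]
```

>>> move_arm:
  increments: [0, 0, 0, 0, 0, 0, 1, 0, 0, 0, 0, 0, 0, 1, 0, 0, 0, 0, 0, 0, 1, 0, 0, 0, 0, 0, 0, 1, 0, 0, 0, 0, 0, 0, 1, 0, 0, 0, 0, 0, 0, 1]

```text
t: 5.5
position: [443.3, -353.5, 120.2]
tool_rot: [[-1.0, -0.001, -0.0], [-0.001, 1.0, 0.0], [0.0, 0.0, -1.0]]
ft_force: [0.2, 0.8, -0.3]
gripper_width: 0.147
grasp_force: 20.0
```

>>> move_arm:
  increments: [0, 0, -0.2, 0, 0, 0, 1, 0, 0, -0.4, 0, 0, 0, 1, 0, 0, -0.5, 0, 0, 0, 1, 0, 0, -0.5, 0, 0, 0, 1, 0, 0, -0.5, 0, 0, 0, 1, 0, 0, -0.6, 0, 0, 0, 1, 0, 0, -0.7, 0, 0, 0, 1, 0, 0, 0, 0, 0, 0, 1]

```text
t: 6.3
position: [444.0, -354.2, 208.0]
tool_rot: [[-1.0, -0.001, 0.003], [-0.001, 1.0, -0.004], [-0.003, -0.004, -1.0]]
ft_force: [-0.0, -0.5, -1.8]
gripper_width: 0.148
grasp_force: 20.0
```

Run:
```python
from rig import robot;from h import *
np.set_printoptions(precision=2,suppress=True)
c=robot.get_calibration("wrist");im=robot.read_camera("wrist");cv2.imwrite("pics/w3.png",im)
import pickle;pickle.dump(c,open("w3.pkl","wb"))
o=robot.get_obs();p=o["position"];print(o["t"],p,o["tool_rot"],o["gripper_width"])
print(proj(c,p-[0,0,110]),proj(c,p-[0,0,90]),proj(c,p-[0,0,60]),proj(c,p))
crop(im,150,100,200,150,4,"pics/w3c.png")
```

```text
6.35 [ 443.61 -353.83  206.39] [[-1. -0.  0.]
 [-0.  1. -0.]
 [-0. -0. -1.]] 0.15131922236441753
[252.14 187.05] [251.99 194.77] [251.73 208.8 ] [250.93 250.97]
```

View pics/w3c.png

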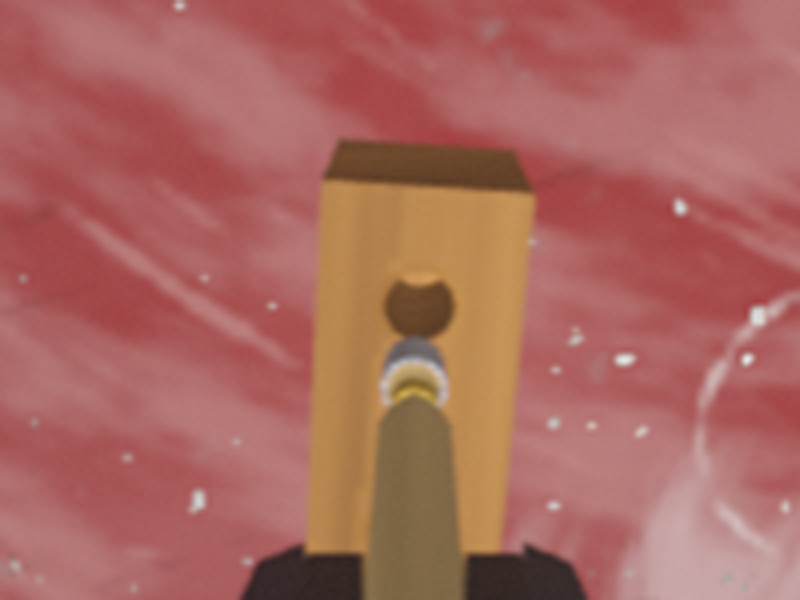

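Stylus hangs plumb, tip centre near crop (415,370) against a predicted (410,360): about (+2,+1) mm off the TCP. Carrying it over to above the blind end.

>>> move_arm:
  increments: [-0.33, 0.87, 0, 0, 0, 0, 1, -0.34, 0.87, 0, 0, 0, 0, 1, -0.34, 0.87, 0, 0, 0, 0, 1, -0.34, 0.87, 0, 0, 0, 0, 1, -0.34, 0.87, 0, 0, 0, 0, 1, -0.34, 0.87, 0, 0, 0, 0, 1, -0.34, 0.87, 0, 0, 0, 0, 1, -0.34, 0.87, 0, 0, 0, 0, 1]

```text
t: 7.15
position: [511.0, -178.4, 204.4]
tool_rot: [[-1.0, -0.001, -0.001], [-0.001, 1.0, 0.001], [0.001, 0.001, -1.0]]
ft_force: [-0.8, 0.1, 0.1]
gripper_width: 0.149
grasp_force: 20.0
```

>>> move_arm:
  increments: [-0.34, 0.87, 0, 0, 0, 0, 1, -0.34, 0.87, 0, 0, 0, 0, 1, -0.34, 0.87, 0, 0, 0, 0, 1, -0.34, 0.87, 0, 0, 0, 0, 1, -0.34, 0.87, 0, 0, 0, 0, 1, -0.34, 0.87, 0, 0, 0, 0, 1, 0, 0, 0, 0, 0, 0, 1, 0, 0, 0, 0, 0, 0, 1]

```text
t: 7.95
position: [561.6, -49.0, 204.5]
tool_rot: [[-1.0, -0.001, -0.001], [-0.001, 1.0, 0.0], [0.001, 0.0, -1.0]]
ft_force: [-0.9, -0.3, -0.5]
gripper_width: 0.149
grasp_force: 20.0
```

Run:
```python
from rig import robot;from h import *
np.set_printoptions(precision=2,suppress=True)
c=robot.get_calibration("wrist");im=robot.read_camera("wrist");cv2.imwrite("pics/w4.png",im)
import pickle;pickle.dump(c,open("w4.pkl","wb"))
o=robot.get_obs();p=o["position"];print(o["t"],p,o["tool_rot"],o["gripper_width"])
print(proj(c,p+[2,1,-110]))
crop(im,150,100,200,150,4,"pics/w4c.png")
```

```text
8.0 [561.56 -49.49 204.69] [[-1. -0. -0.]
 [-0.  1. -0.]
 [ 0. -0. -1.]] 0.15061928103656505
[251.75 190.79]
```

View pics/w4c.png

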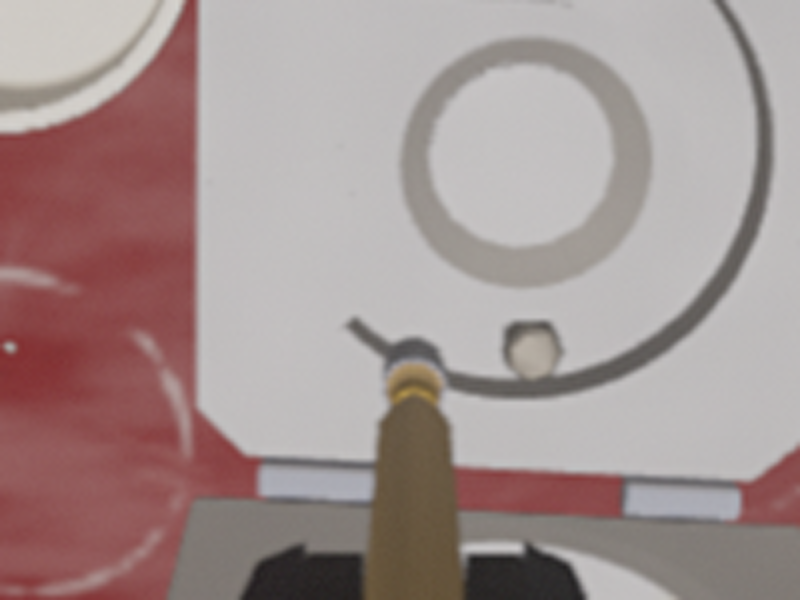

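Tip hangs at crop (415,340..372), the blind end of the channel at (350,322), dish centre (527,161). Checking the fit.

Run:
```python
from h import *;import pickle
np.set_printoptions(precision=2,suppress=True)
c=pickle.load(open("w4.pkl","rb"));m=(525.03,-21.3,-.0492)
W=lambda x,y,z:atz(c,(x/4+150-.375,y/4+100-.375),z)
def px(P):
    q=proj(c,P);return (q-[150,100]+.375)*4
print("dish",W(527,161,66),"sphere",W(415,371,101))
for x,y in [(773,150),(748,245),(690,335),(600,390),(530,398),(460,383)]: print(np.hypot(*(W(x,y,66)[:2]-m[:2])))
for P in [(*M(75,0,m),66),(*M(0,-75,m),66)]: print(px(P))
print("tipSphere pred",px((563.5,-48.5,101)))
for P in [(0,-57),(38,-32.9)]: pass
```

```text
dish [523.98 -21.51  66.  ] sphere [562.84 -47.09 101.  ]
56.481094924027815
55.52390671509109
57.129381471510804
57.90035222725048
56.74669011029985
54.898118075545426
[503.45 466.87]
[200.38 149.06]
tipSphere pred [408.36 373.92]
```

>>> move_arm:
  increments: [0, 0, 0.4, 0, 0, 0, 1, 0, 0, 0.4, 0, 0, 0, 1, 0, 0, 0.3, 0, 0, 0, 1, 0, 0, 0.2, 0, 0, 0, 1, 0, 0, 0.2, 0, 0, 0, 1, 0, 0, 0.14, 0, 0, 0, 1, 0, 0, 0.04, 0, 0, 0, 1, 0, 0, 0, 0, 0, 0, 1]

```text
t: 8.8
position: [562.0, -49.0, 163.2]
tool_rot: [[-1.0, -0.001, 0.0], [-0.001, 1.0, -0.0], [-0.0, -0.0, -1.0]]
ft_force: [-0.4, -0.4, 0.3]
gripper_width: 0.151
grasp_force: 20.0
```

Run:
```python
from rig import robot;from h import *
np.set_printoptions(precision=2,suppress=True)
o=robot.get_obs();p=o["position"];print(o["t"],p,o["ft_force"])
m=(525.03,-21.3,-.0492);off=np.array([1.5,1.8])
# path: arc from current angle, steps 4.5mm, then straight to y=-90
a0=np.radians(-31.8);a=np.linspace(a0,np.pi,1+round((np.pi-a0)*47/4.5))
P=[M(47*np.cos(t),47*np.sin(t),m) for t in a]
P+=[M(-47,y,m) for y in np.linspace(0,-90,21)[1:]]
P=np.array(P)-off;np.save("path.npy",P)
d=np.diff(P,axis=0);inc=np.c_[-d[:,0],d[:,1]]/25
print(P[0],len(inc));print((", ".join(f"{x:.2f} {y:.2f}" for x,y in inc)))
```

```text
8.8 [561.97 -48.96 163.25] [-0.44 -0.44  0.26]
[562.21 -49.8 ] 59
-0.09 0.15, -0.08 0.16, -0.06 0.17, -0.05 0.17, -0.03 0.18, -0.01 0.18, 0.00 0.18, 0.02 0.18, 0.04 0.17, 0.05 0.17, 0.07 0.16, 0.08 0.16, 0.10 0.15, 0.11 0.14, 0.12 0.13, 0.14 0.12, 0.15 0.10, 0.15 0.09, 0.16 0.07, 0.17 0.06, 0.17 0.04, 0.18 0.02, 0.18 0.01, 0.18 -0.01, 0.18 -0.03, 0.17 -0.04, 0.17 -0.06, 0.16 -0.07, 0.15 -0.09, 0.14 -0.10, 0.13 -0.12, 0.12 -0.13, 0.11 -0.14, 0.10 -0.15, 0.08 -0.16, 0.07 -0.17, 0.05 -0.17, 0.03 -0.17, 0.02 -0.18, 0.01 -0.18, 0.01 -0.18, 0.01 -0.18, 0.01 -0.18, 0.01 -0.18, 0.01 -0.18, 0.01 -0.18, 0.01 -0.18, 0.01 -0.18, 0.01 -0.18, 0.01 -0.18, 0.01 -0.18, 0.01 -0.18, 0.01 -0.18, 0.01 -0.18, 0.01 -0.18, 0.01 -0.18, 0.01 -0.18, 0.01 -0.18, 0.01 -0.18
```

>>> move_arm:
  increments: [-0.09, 0.14, 0, 0, 0, 0, 1, -0.08, 0.16, 0, 0, 0, 0, 1, -0.06, 0.17, 0, 0, 0, 0, 1, -0.05, 0.17, 0, 0, 0, 0, 1, -0.03, 0.18, 0, 0, 0, 0, 1, -0.01, 0.18, 0, 0, 0, 0, 1, 0, 0.18, 0, 0, 0, 0, 1, 0.02, 0.18, 0, 0, 0, 0, 1]

```text
t: 9.6
position: [569.4, -14.6, 163.2]
tool_rot: [[-1.0, -0.001, -0.0], [-0.001, 1.0, -0.0], [0.0, -0.0, -1.0]]
ft_force: [0.1, 0.7, -0.2]
gripper_width: 0.149
grasp_force: 20.0
```

>>> move_arm:
  increments: [0.04, 0.17, 0, 0, 0, 0, 1, 0.05, 0.17, 0, 0, 0, 0, 1, 0.07, 0.16, 0, 0, 0, 0, 1, 0.08, 0.16, 0, 0, 0, 0, 1, 0.1, 0.15, 0, 0, 0, 0, 1, 0.11, 0.14, 0, 0, 0, 0, 1, 0.12, 0.13, 0, 0, 0, 0, 1, 0.14, 0.12, 0, 0, 0, 0, 1]

```text
t: 10.4
position: [551.4, 15.3, 163.2]
tool_rot: [[-1.0, -0.001, 0.0], [-0.001, 1.0, 0.0], [-0.0, 0.0, -1.0]]
ft_force: [-0.5, 0.1, -0.1]
gripper_width: 0.15
grasp_force: 20.0
```

Run:
```python
import numpy as np;P=np.load("path.npy");print(P[[8,16,24,32,39,47,59]].round(1))
```

```text
[[ 570.   -15.9]
 [ 552.3   14.1]
 [ 518.8   23.7]
 [ 488.     7.6]
 [ 476.6  -20.8]
 [ 474.8  -56.7]
 [ 472.2 -110.7]]
```

>>> move_arm:
  increments: [0.13, 0.08, 0, 0, 0, 0, 1, 0.14, 0.07, 0, 0, 0, 0, 1, 0.15, 0.06, 0, 0, 0, 0, 1, 0.17, 0.05, 0, 0, 0, 0, 1, 0.17, 0.03, 0, 0, 0, 0, 1, 0.18, 0.02, 0, 0, 0, 0, 1, 0.18, 0.01, 0, 0, 0, 0, 1, 0.18, -0.01, 0, 0, 0, 0, 1]

```text
t: 11.2
position: [518.7, 22.8, 163.2]
tool_rot: [[-1.0, -0.001, 0.0], [-0.001, 1.0, -0.0], [-0.0, -0.0, -1.0]]
ft_force: [-0.4, -0.3, -0.9]
gripper_width: 0.152
grasp_force: 20.0
```

>>> move_arm:
  increments: [0.18, -0.03, 0, 0, 0, 0, 1, 0.17, -0.04, 0, 0, 0, 0, 1, 0.17, -0.06, 0, 0, 0, 0, 1, 0.16, -0.07, 0, 0, 0, 0, 1, 0.15, -0.09, 0, 0, 0, 0, 1, 0.14, -0.1, 0, 0, 0, 0, 1, 0.13, -0.12, 0, 0, 0, 0, 1, 0.12, -0.13, 0, 0, 0, 0, 1]

```text
t: 12.0
position: [488.4, 6.5, 163.2]
tool_rot: [[-1.0, -0.001, 0.0], [-0.001, 1.0, -0.0], [-0.0, -0.0, -1.0]]
ft_force: [-0.2, 1.2, -0.6]
gripper_width: 0.152
grasp_force: 20.0
```

>>> move_arm:
  increments: [0.11, -0.14, 0, 0, 0, 0, 1, 0.1, -0.15, 0, 0, 0, 0, 1, 0.08, -0.16, 0, 0, 0, 0, 1, 0.07, -0.17, 0, 0, 0, 0, 1, 0.05, -0.17, 0, 0, 0, 0, 1, 0.03, -0.17, 0, 0, 0, 0, 1, 0.02, -0.18, 0, 0, 0, 0, 1, 0.01, -0.18, 0, 0, 0, 0, 1]

```text
t: 12.8
position: [476.9, -26.7, 163.2]
tool_rot: [[-1.0, -0.001, 0.0], [-0.001, 1.0, 0.0], [-0.0, 0.0, -1.0]]
ft_force: [-0.2, 0.1, -0.6]
gripper_width: 0.151
grasp_force: 20.0
```

>>> move_arm:
  increments: [0.01, -0.18, 0, 0, 0, 0, 1, 0.01, -0.18, 0, 0, 0, 0, 1, 0.01, -0.18, 0, 0, 0, 0, 1, 0.01, -0.18, 0, 0, 0, 0, 1, 0.01, -0.18, 0, 0, 0, 0, 1, 0.01, -0.18, 0, 0, 0, 0, 1, 0.01, -0.18, 0, 0, 0, 0, 1, 0.01, -0.18, 0, 0, 0, 0, 1]

```text
t: 13.6
position: [474.9, -62.7, 163.2]
tool_rot: [[-1.0, -0.001, 0.0], [-0.001, 1.0, -0.0], [-0.0, -0.0, -1.0]]
ft_force: [-0.1, 0.1, -0.1]
gripper_width: 0.148
grasp_force: 20.0
```

>>> move_arm:
  increments: [0.01, -0.18, 0, 0, 0, 0, 1, 0.01, -0.18, 0, 0, 0, 0, 1, 0.01, -0.18, 0, 0, 0, 0, 1, 0.01, -0.18, 0, 0, 0, 0, 1, 0.01, -0.18, 0, 0, 0, 0, 1, 0.01, -0.18, 0, 0, 0, 0, 1, 0.01, -0.18, 0, 0, 0, 0, 1, 0.01, -0.18, 0, 0, 0, 0, 1]

```text
t: 14.4
position: [472.9, -98.6, 163.2]
tool_rot: [[-1.0, -0.001, -0.0], [-0.001, 1.0, -0.0], [0.0, -0.0, -1.0]]
ft_force: [0.0, 0.1, -0.3]
gripper_width: 0.148
grasp_force: 20.0
```

>>> move_arm:
  increments: [0.01, -0.18, 0, 0, 0, 0, 1, 0.01, -0.18, 0, 0, 0, 0, 1, 0.01, -0.18, 0, 0, 0, 0, 1, 0.01, -0.18, 0, 0, 0, 0, 1, 0.01, -0.18, 0, 0, 0, 0, 1, 0.01, -0.18, 0, 0, 0, 0, 1, 0, 0, 0, 0, 0, 0, 1]

```text
t: 15.1
position: [471.5, -125.8, 163.2]
tool_rot: [[-1.0, -0.0, 0.0], [-0.0, 1.0, -0.0], [-0.0, -0.0, -1.0]]
ft_force: [0.4, 0.3, -0.5]
gripper_width: 0.146
grasp_force: 20.0
```

Run:
```python
from rig import robot;from h import *
for n in("wrist","top"): cv2.imwrite(f"pics/{n[0]}5.png",robot.read_camera(n))
c=robot.get_calibration("wrist")
a=cv2.imread("pics/w5.png");b=cv2.imread("pics/t5.png")
print(proj(c,(465,-151,20)))
u=cv2.resize(a[60:210,150:350],None,fx=2.5,fy=2.5,interpolation=2)
v=cv2.resize(b[175:250,195:245+55],None,fx=2.8,fy=5,interpolation=2)
cv2.imwrite("pics/m5.png",np.hstack([u,v]))
```

```text
[224.5694579  171.18026532]
```

View pics/m5.png

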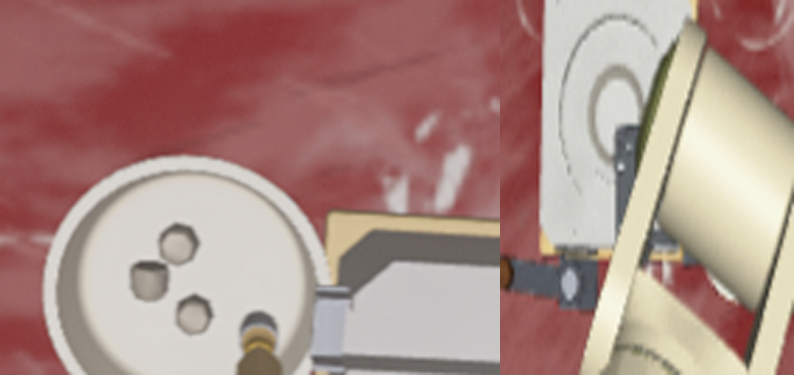

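All three chips lie in the bowl (crop (150,281), (178,244), (193,315)). Carrying the stylus back to its hole.

>>> move_arm:
  increments: [0, 0, -0.84, 0, 0, 0, 1, 0, 0, -0.9, 0, 0, 0, 1, 0.11, -0.91, 0, 0, 0, 0, 1, 0.11, -0.91, 0, 0, 0, 0, 1, 0.11, -0.91, 0, 0, 0, 0, 1, 0.11, -0.91, 0, 0, 0, 0, 1, 0.11, -0.91, 0, 0, 0, 0, 1, 0.11, -0.91, 0, 0, 0, 0, 1]

```text
t: 16.0
position: [454.9, -262.5, 206.7]
tool_rot: [[-1.0, -0.001, 0.0], [-0.001, 1.0, 0.0], [-0.0, 0.0, -1.0]]
ft_force: [-0.1, 0.3, -1.4]
gripper_width: 0.151
grasp_force: 20.0
```

>>> move_arm:
  increments: [0.12, -0.91, 0, 0, 0, 0, 1, 0.12, -0.91, 0, 0, 0, 0, 1, 0.12, -0.91, 0, 0, 0, 0, 1, 0.12, -0.92, 0, 0, 0, 0, 1, 0, 0, 0, 0, 0, 0, 1, 0, 0, 0, 0, 0, 0, 1, 0, 0, 0, 0, 0, 0, 1]

```text
t: 16.7
position: [443.3, -352.1, 206.7]
tool_rot: [[-1.0, -0.001, -0.0], [-0.001, 1.0, 0.0], [0.0, 0.0, -1.0]]
ft_force: [0.3, 1.0, -1.6]
gripper_width: 0.152
grasp_force: 20.0
```

Run:
```python
from rig import robot
for i in range(4):
    robot.read_camera("top");print(robot.get_obs()["position"].round(1))
```

```text
[ 443.4 -352.1  206.8]
[ 443.4 -352.2  206.9]
[ 443.4 -352.3  206.9]
[ 443.3 -352.4  206.9]
```

>>> move_arm:
  increments: [0, -0.05, 0.5, 0, 0, 0, 1, 0, 0, 0.5, 0, 0, 0, 1, 0, 0, 0.2, 0, 0, 0, 1, 0, 0, 0.2, 0, 0, 0, 1, 0, 0, 0.2, 0, 0, 0, 1, 0, 0, 0, 0, 0, 0, 1]

```text
t: 17.5
position: [443.0, -354.1, 166.1]
tool_rot: [[-1.0, -0.001, -0.001], [-0.001, 1.0, 0.001], [0.001, 0.001, -1.0]]
ft_force: [-0.3, -0.1, -0.8]
gripper_width: 0.153
grasp_force: 20.0
```

Tip is 9 mm into the hole with no force. Continuing down.

>>> move_arm:
  increments: [0, 0.02, 0.3, 0, 0, 0, 1, 0, 0, 0.3, 0, 0, 0, 1, 0, 0, 0.3, 0, 0, 0, 1, 0, 0, 0.3, 0, 0, 0, 1, 0, 0, 0.3, 0, 0, 0, 1, 0, 0, 0.2, 0, 0, 0, 1, 0, 0, 0.05, 0, 0, 0, 1, 0, 0, 0, 0, 0, 0, 1]

```text
t: 18.3
position: [443.1, -353.8, 122.9]
tool_rot: [[-1.0, -0.001, -0.0], [-0.001, 1.0, 0.0], [0.0, 0.0, -1.0]]
ft_force: [-0.6, -0.1, -1.6]
gripper_width: 0.152
grasp_force: 20.0
```

>>> move_arm:
  increments: [0, 0, 0.08, 0, 0, 0, 1, 0, 0, 0, 0, 0, 0, 0.6, 0, 0, 0, 0, 0, 0, 0.2, 0, 0, 0, 0, 0, 0, -0.4, 0, 0, 0, 0, 0, 0, -1, 0, 0, 0, 0, 0, 0, -1, 0, 0, 0, 0, 0, 0, -1, 0, 0, 0, 0, 0, 0, -1]

```text
t: 19.1
position: [443.1, -353.8, 121.0]
tool_rot: [[-1.0, -0.001, 0.0], [-0.001, 1.0, -0.0], [-0.0, -0.0, -1.0]]
ft_force: [0.4, -0.1, -0.1]
gripper_width: 0.718
grasp_force: 0.0
```

>>> move_arm:
  increments: [0, 0, -0.5, 0, 0, 0, -1, 0, 0, -0.9, 0, 0, 0, -1, 0, 0, -1, 0, 0, 0, -1, 0, 0, -1, 0, 0, 0, -1, 0, 0, 0, 0, 0, 0, -1]

```text
t: 19.6
position: [444.0, -354.8, 210.1]
tool_rot: [[-1.0, -0.001, 0.004], [-0.001, 1.0, -0.005], [-0.004, -0.005, -1.0]]
ft_force: [-0.3, 0.3, -0.1]
gripper_width: 1.002
grasp_force: 0.0
```

Run:
```python
from rig import robot;from h import *
np.set_printoptions(precision=1,suppress=True)
c=robot.get_calibration("wrist");a=robot.read_camera("wrist");p=robot.get_obs()["position"];print(p)
cv2.imwrite("pics/w6.png",a)
q=proj(c,(443.5,-352,169));print("pred ball",q)
# compare with w2 ball patch by template matching
t=cv2.imread("pics/w2.png")[205:235,238:264]
r=cv2.matchTemplate(a[150:300,180:320],t,cv2.TM_CCOEFF_NORMED);_,v,_,l=cv2.minMaxLoc(r)
print(v,np.array(l)+[180+13,150+17.8])
u=np.array(l)+[180+13,150+17.8];print(atz(c,u,169))
```

```text
[ 443.5 -354.2  207.8]
pred ball [255.2 220.4]
0.9840354323387146 [255.  220.8]
[ 443.8 -352.1  169. ]
```

Stylus is back down upright (ball at (255,221) as predicted). Next the lid; checking where the overhead shelf edge is before reaching behind the lid.

Run:
```python
from rig import robot;from h import *
np.set_printoptions(precision=1,suppress=True)
c=robot.get_calibration("top");s=robot.get_calibration("side")
def ray(k,uv):
    a=atz(k,uv,0);o=atz(k,uv,1000);return o,a-o
# plane of top edge line
Rt,tt=cam(c);O=-Rt.T@tt
for u1,u2 in [((20,108),(400,101)),((20,99),(400,94))]:
    n=np.cross(ray(c,u1)[1],ray(c,u2)[1])
    for uv in [(318,4),(405,136),(360,68)]:
        o,d=ray(s,uv);print(uv,o+d*((O-o)@n)/(d@n))
# lid: outer top edge, th
h=np.array([604.9,68.])
for th in (1.65,1.75,1.85):
    e=h+157*np.array([-np.cos(th),np.sin(th)])+23*np.array([np.sin(th),np.cos(th)])
    P=[(e[0]-0.0492*0+M(0,y,(0,0,-.0492))[0],-25+y,e[1]) for y in(-75,75)]
    print(th,e,[proj(c,p) for p in P],[proj(s,p) for p in P])
```

```text
(318, 4) [ 585.2 -484.6  803.8]
(405, 136) [ 583.8 -752.   802. ]
(360, 68) [ 584.7 -630.4  801.9]
(318, 4) [ 599.5 -455.9  783.2]
(405, 136) [ 595.4 -741.2  785.1]
(360, 68) [ 597.5 -612.1  783.3]
1.65 [640.2 222.7] [array([262.7, 147.7]), array([202.9, 146.4])] [array([268.5,  99.4]), array([256.6,  69. ])]
1.75 [655.5 218.4] [array([262.6, 142.1]), array([203. , 140.8])] [array([272.9,  99.3]), array([260.8,  69. ])]
1.85 [670.3 212.6] [array([262.4, 136.7]), array([203.2, 135.4])] [array([277.2,  99.5]), array([264.9,  69.4])]
```

Run:
```python
from rig import robot;from h import *
np.set_printoptions(precision=1,suppress=True)
c=robot.get_calibration("side")
for uv in [(325,85),(327,112),(322,97),(345,90)]: print(uv,atz(c,uv,0),atz(c,uv,60))
```

```text
(325, 85) [954.  111.2   0. ] [922.2  54.6  60. ]
(327, 112) [902.8 -29.4   0. ] [873.6 -78.7  60. ]
(322, 97) [915.8  52.1   0. ] [886.   -1.4  60. ]
(345, 90) [1019.8   58.     0. ] [984.6   4.2  60. ]
```

>>> move_arm:
  increments: [0, 0, -0.9, 0, 0, 0, 1, 0, 0.3, -0.9, 0, 0, 0, 1, -0.8, 0.9, -0.5, 0, 0, 0, 1, -0.8, 0.95, 0, 0, 0, 0, 1, -0.8, 0.95, 0, 0, 0, 0, 1, -0.8, 0.95, 0, 0, 0, 0, 1, -0.8, 0.95, 0, 0, 0, 0, 1, -0.8, 0.95, 0, 0, 0, 0, 1]

```text
t: 20.45
position: [563.4, -203.7, 262.3]
tool_rot: [[-1.0, -0.001, -0.002], [-0.001, 1.0, 0.001], [0.002, 0.001, -1.0]]
ft_force: [0.0, 0.6, 0.0]
gripper_width: 0.298
grasp_force: 0.0
```

>>> move_arm:
  increments: [-0.88, 0.7, 0, 0, 0, 0, 1, -0.88, 0.7, 0, 0, 0, 0, 1, -0.88, 0.7, 0, 0, 0, 0, 1, -0.88, 0.8, 0, 0, 0, 0, 1, -0.88, 0.9, 0, 0, 0, 0, 1, -0.88, 1, 0, 0, 0, 0, 1, 0, 1, 0, 0, 0, 0, 1, 0, 0.3, 0, 0, 0, 0, 1]

```text
t: 21.25
position: [695.0, -50.0, 261.8]
tool_rot: [[-1.0, -0.003, -0.002], [-0.003, 1.0, 0.001], [0.002, 0.001, -1.0]]
ft_force: [-0.1, 0.1, -0.8]
gripper_width: 0.007
grasp_force: 0.0
```

>>> move_arm:
  increments: [0, 0, 0.6, 0, 0, 0, 1, 0, 0, 0.8, 0, 0, 0, 1, 0, 0, 0.8, 0, 0, 0, 1, 0, 0, 0.8, 0, 0, 0, 1, 0, 0, 0, 0, 0, 0, 1]

```text
t: 21.75
position: [693.5, -53.0, 185.2]
tool_rot: [[-1.0, 0.0, -0.006], [0.0, 1.0, 0.001], [0.006, 0.001, -1.0]]
ft_force: [-0.5, 0.5, -0.1]
gripper_width: 0.005
grasp_force: 0.0
```

>>> move_arm:
  increments: [0.28, 0, 0, 0, 0, 0, 1, 0.28, 0, 0, 0, 0, 0, 1, 0.28, 0, 0, 0, 0, 0, 1, 0.28, 0, 0, 0, 0, 0, 1, 0.28, 0, 0, 0, 0, 0, 1, 0.28, 0, 0, 0, 0, 0, 1, 0.28, 0, 0, 0, 0, 0, 1, 0.28, 0, 0, 0, 0, 0, 1]

```text
t: 22.55
position: [639.4, -52.7, 190.1]
tool_rot: [[-1.0, -0.0, 0.004], [-0.0, 1.0, -0.001], [-0.004, -0.001, -1.0]]
ft_force: [4.6, 0.4, 4.2]
gripper_width: 0.003
grasp_force: 2.3
```

Run:
```python
import numpy as np
th=np.arange(1.5,-0.001,-0.1);s=120
x=604.9-s*np.cos(th)+23*np.sin(th)+9;z=68+s*np.sin(th)+23*np.cos(th)
print(np.c_[th,x,z].round(2)); print((np.diff(-x)/25).round(2),(np.diff(-z)/25).round(2))
```

```text
[[ 1.5000e+00  6.2835e+02  1.8933e+02]
 [ 1.4000e+00  6.1617e+02  1.9016e+02]
 [ 1.3000e+00  6.0396e+02  1.8978e+02]
 [ 1.2000e+00  5.9185e+02  1.8818e+02]
 [ 1.1000e+00  5.7997e+02  1.8538e+02]
 [ 1.0000e+00  5.6842e+02  1.8140e+02]
 [ 9.0000e-01  5.5732e+02  1.7630e+02]
 [ 8.0000e-01  5.4679e+02  1.7011e+02]
 [ 7.0000e-01  5.3694e+02  1.6290e+02]
 [ 6.0000e-01  5.2785e+02  1.5474e+02]
 [ 5.0000e-01  5.1962e+02  1.4572e+02]
 [ 4.0000e-01  5.1233e+02  1.3591e+02]
 [ 3.0000e-01  5.0606e+02  1.2544e+02]
 [ 2.0000e-01  5.0086e+02  1.1438e+02]
 [ 1.0000e-01  4.9680e+02  1.0287e+02]
 [-0.0000e+00  4.9390e+02  9.1000e+01]]
[0.49 0.49 0.48 0.48 0.46 0.44 0.42 0.39 0.36 0.33 0.29 0.25 0.21 0.16
 0.12] [-0.03  0.02  0.06  0.11  0.16  0.2   0.25  0.29  0.33  0.36  0.39  0.42
  0.44  0.46  0.47]
```

>>> move_arm:
  increments: [0.4, 0, 0, 0, 0, 0, 1, 0.49, 0, -0.03, 0, 0, 0, 1, 0.49, 0, 0.02, 0, 0, 0, 1, 0.48, 0, 0.06, 0, 0, 0, 1, 0.48, 0, 0.11, 0, 0, 0, 1, 0.46, 0, 0.16, 0, 0, 0, 1, 0.44, 0, 0.2, 0, 0, 0, 1, 0.42, 0, 0.25, 0, 0, 0, 1]

```text
t: 23.35
position: [547.1, -52.3, 169.9]
tool_rot: [[-1.0, -0.0, 0.002], [-0.0, 1.0, 0.0], [-0.002, 0.0, -1.0]]
ft_force: [2.3, 3.2, 1.6]
gripper_width: 0.008
grasp_force: 1.4
```

>>> move_arm:
  increments: [0.39, 0, 0.29, 0, 0, 0, 1, 0.36, 0, 0.33, 0, 0, 0, 1, 0.33, 0, 0.36, 0, 0, 0, 1, 0.29, 0, 0.39, 0, 0, 0, 1, 0.25, 0, 0.42, 0, 0, 0, 1, 0.2, 0, 0.4, 0, 0, 0, 1, 0.16, 0, 0.4, 0, 0, 0, 1, 0.1, 0, 0.25, 0, 0, 0, 1]

```text
t: 24.15
position: [494.9, -52.5, 97.5]
tool_rot: [[-1.0, -0.001, -0.001], [-0.001, 1.0, 0.0], [0.001, 0.0, -1.0]]
ft_force: [0.5, 0.6, 1.4]
gripper_width: 0.003
grasp_force: 0.5
```

>>> move_arm:
  increments: [0.05, 0, 0.2, 0, 0, 0, 1, 0.03, 0, 0.15, 0, 0, 0, 1, 0, 0, 0.1, 0, 0, 0, 1, 0, 0, 0, 0, 0, 0, 1]

```text
t: 24.55
position: [493.7, -52.5, 91.1]
tool_rot: [[-1.0, -0.001, 0.001], [-0.001, 1.0, -0.001], [-0.001, -0.001, -1.0]]
ft_force: [-19.8, 4.8, 49.4]
gripper_width: 0.004
grasp_force: 24.9
```

Lid is shut (contact at 91 mm). Backing off and fixing the knob's position from the earlier wrist picture.

>>> move_arm:
  increments: [0, 0, -0.2, 0, 0, 0, 1, 0, 0, -0.8, 0, 0, 0, 1, 0, 0, -1, 0, 0, 0, 0.2, 0, 0, -1, 0, 0, 0, 0.2, 0, 0.5, -0.5, 0, 0, 0, 0.2, 0, 0, 0, 0, 0, 0, 0.2]

```text
t: 25.15
position: [493.9, -38.9, 175.5]
tool_rot: [[-1.0, -0.002, 0.002], [-0.002, 1.0, -0.001], [-0.002, -0.001, -1.0]]
ft_force: [-0.1, -0.2, -0.7]
gripper_width: 0.343
grasp_force: 0.0
```

Run:
```python
from rig import robot;from h import *;import pickle
np.set_printoptions(precision=1,suppress=True)
c=pickle.load(open("w1.pkl","rb"));a=cv2.imread("pics/w1.png")
print(atz(c,(389.5,185),142))
def brown(im,r):
    x0,y0,x1,y1=r;h=cv2.cvtColor(im[y0:y1,x0:x1],cv2.COLOR_BGR2HSV)
    m=((h[...,0]>4)&(h[...,0]<20)&(h[...,1]>110)&(h[...,2]<170)).astype(np.uint8)
    n,_,st,ce=cv2.connectedComponentsWithStats(m);return [(s[:5]+np.array([x0,y0,0,0,0]),q+[x0,y0]) for s,q in zip(st[1:],ce[1:]) if s[4]>8]
print(brown(a,(370,165,405,200)))
print("now")
cw=robot.get_calibration("wrist");b=robot.read_camera("wrist");cv2.imwrite("pics/w7.png",b);o=robot.get_obs();print(o["t"],o["position"])
P=np.array([437.4,83,142.]);q=proj(cw,P).astype(int);print(q)
for s,ce in brown(b,(max(q[0]-40,0),max(q[1]-35,0),q[0]+40,q[1]+35)): print(s,ce,atz(cw,ce,128))
g=robot.get_calibration("top");t=robot.read_camera("top");cv2.imwrite("pics/t7.png",t)
for s,ce in brown(t,(180,215,215,245)): print("top",s,ce,atz(g,ce,135))
```

```text
[434.5  82.8 142. ]
[(array([375, 175,  23,  20, 321]), array([385.9, 184.6]))]
now
25.2 [493.4 -39.2 174.2]
[455 139]
[432 104  56   8 296] [459.2 106.7] [419.1  91.2 128. ]
[ 422  122   45   32 1050] [444.3 137.3] [438.5  84.8 128. ]
top [180 235   7   5  12] [182.8 237. ] [418.5 117.7 135. ]
```

>>> move_arm:
  increments: [0.45, 0.98, 0, 0, 0, 0, 0.2, 0.45, 0.98, 0, 0, 0, 0, 0.2, 0.45, 0.98, 0, 0, 0, 0, 0.2, 0.45, 0.98, 0, 0, 0, 0, 0.2, 0.45, 0.98, 0, 0, 0, 0, 0.2, 0, 0, 0.3, 0, 0, 0, 0.2, 0, 0, 0.3, 0, 0, 0, 0.2, 0, 0, 0, 0, 0, 0, 0.2]

```text
t: 26.05
position: [436.7, 81.8, 157.8]
tool_rot: [[-1.0, 0.0, -0.003], [0.0, 1.0, 0.0], [0.003, 0.0, -1.0]]
ft_force: [-0.2, 0.2, -0.1]
gripper_width: 0.395
grasp_force: 0.0
```

Run:
```python
from rig import robot;from h import *
np.set_printoptions(precision=1,suppress=True)
cw=robot.get_calibration("wrist");b=robot.read_camera("wrist");cv2.imwrite("pics/w8.png",b);o=robot.get_obs();print(o["t"],o["position"],o["gripper_width"])
h=cv2.cvtColor(b,cv2.COLOR_BGR2HSV);m=((h[...,0]>4)&(h[...,0]<20)&(h[...,1]>110)&(h[...,2]<170)).astype(np.uint8)
for z in (142,108): print(proj(cw,(437,84,z)))
n,_,st,ce=cv2.connectedComponentsWithStats(m[120:300,150:360])
for s,q in zip(st[1:],ce[1:]):
    if s[4]>60: print(s+[150,120,0,0,0],q+[150,120],atz(cw,q+[150,120],130))
```

```text
26.1 [437.1  81.7 158.5] 0.3977926512950808
[254.1 239.9]
[253.9 216.7]
[242 212  28  40 902] [255.6 232. ] [437.8  85.  130. ]
```

>>> move_arm:
  increments: [0, 0.12, 0.4, 0, 0, 0, 0.2, 0, 0, 0.5, 0, 0, 0, 0.2, 0, 0, 0.5, 0, 0, 0, 0.2, 0, 0, 0.45, 0, 0, 0, 0.2, 0, 0, 0, 0, 0, 0, 0.6, 0, 0, 0, 0, 0, 0, 0.6, 0, 0, 0, 0, 0, 0, 1, 0, 0, 0, 0, 0, 0, 1]
  force: 8

```text
t: 26.9
position: [437.1, 83.8, 113.3]
tool_rot: [[-1.0, -0.001, -0.0], [-0.001, 1.0, -0.004], [0.0, -0.004, -1.0]]
ft_force: [-0.2, -13.0, -4.8]
gripper_width: 0.196
grasp_force: 8.0
```

>>> move_arm:
  increments: [0, 0, 0, 0, 0, 0, 1, 0, 0, 0, 0, 0, 0, 1]

```text
t: 27.1
position: [437.1, 83.8, 113.3]
tool_rot: [[-1.0, -0.001, -0.0], [-0.001, 1.0, -0.003], [0.0, -0.003, -1.0]]
ft_force: [-0.4, -12.5, -4.8]
gripper_width: 0.196
grasp_force: 8.0
```

Run:
```python
import numpy as np
f=np.linspace(1.464,-0.03,16);x=62*np.cos(f);y=62*np.sin(f)
print(", ".join(f"{a:.2f} {b:.2f}" for a,b in zip(-np.diff(x)/25,np.diff(y)/25)))
```

```text
-0.24 -0.04, -0.24 -0.06, -0.23 -0.09, -0.22 -0.11, -0.21 -0.13, -0.20 -0.15, -0.18 -0.17, -0.16 -0.19, -0.14 -0.20, -0.12 -0.21, -0.10 -0.23, -0.08 -0.23, -0.05 -0.24, -0.03 -0.25, -0.00 -0.25
```

>>> move_arm:
  increments: [-0.24, -0.08, 0, 0, 0, 0, 1, -0.24, -0.06, 0, 0, 0, 0, 1, -0.23, -0.09, 0, 0, 0, 0, 1, -0.22, -0.11, 0, 0, 0, 0, 1]

```text
t: 27.5
position: [460.2, 76.5, 113.2]
tool_rot: [[-1.0, -0.001, -0.002], [-0.001, 1.0, -0.001], [0.002, -0.001, -1.0]]
ft_force: [-4.0, -5.2, -2.1]
gripper_width: 0.202
grasp_force: 8.0
```

>>> move_arm:
  increments: [-0.21, -0.13, 0, 0, 0, 0, 1, -0.2, -0.15, 0, 0, 0, 0, 1, -0.18, -0.17, 0, 0, 0, 0, 1, -0.16, -0.19, 0, 0, 0, 0, 1]

```text
t: 27.9
position: [479.0, 60.8, 113.2]
tool_rot: [[-1.0, -0.001, -0.001], [-0.001, 1.0, 0.0], [0.001, 0.0, -1.0]]
ft_force: [-4.2, -1.6, -1.6]
gripper_width: 0.2
grasp_force: 8.0
```

Following the arc well with small forces.

>>> move_arm:
  increments: [-0.14, -0.2, 0, 0, 0, 0, 1, -0.12, -0.21, 0, 0, 0, 0, 1, -0.1, -0.23, 0, 0, 0, 0, 1, -0.08, -0.23, 0, 0, 0, 0, 1, -0.05, -0.24, 0, 0, 0, 0, 1, -0.03, -0.25, 0, 0, 0, 0, 1, 0, -0.25, 0, 0, 0, 0, 1, 0, 0, 0, 0, 0, 0, 1]

```text
t: 28.7
position: [492.5, 19.9, 113.3]
tool_rot: [[-1.0, 0.0, 0.001], [0.0, 1.0, -0.0], [-0.001, -0.0, -1.0]]
ft_force: [0.2, -0.6, -2.7]
gripper_width: 0.204
grasp_force: 8.0
```

>>> move_arm:
  increments: [0, 0, 0, 0, 0, 0, 0.3, 0, 0, 0, 0, 0, 0, 0, 0, 0, 0, 0, 0, 0, -0.2, 0, 0, 0, 0, 0, 0, -0.2, 0, 0, -0.5, 0, 0, 0, -0.2, 0, 0, -1, 0, 0, 0, -0.2, 0, 0, -1, 0, 0, 0, -0.2, 0, 0, -1, 0, 0, 0, -0.2]

```text
t: 29.5
position: [492.1, 20.9, 201.8]
tool_rot: [[-1.0, -0.001, 0.0], [-0.001, 1.0, -0.0], [-0.0, -0.0, -1.0]]
ft_force: [-0.4, 0.2, 0.8]
gripper_width: 0.6
grasp_force: 0.0
```

>>> move_arm:
  increments: [0.8, 0, -0.8, 0, 0, 0, -0.2, 0.8, 0, -0.8, 0, 0, 0, -0.2, 0.8, 0, -0.8, 0, 0, 0, -0.2, 0.8, 0, 0, 0, 0, 0, -0.2, 0.8, 0, 0, 0, 0, 0, -0.2, 0, 0, 0, 0, 0, 0, -0.2, 0, 0, 0, 0, 0, 0, -0.2]

```text
t: 30.2
position: [392.6, 20.6, 261.0]
tool_rot: [[-1.0, -0.0, 0.001], [-0.0, 1.0, -0.0], [-0.001, -0.0, -1.0]]
ft_force: [0.0, 0.4, 0.2]
gripper_width: 0.599
grasp_force: 0.0
```

Run:
```python
from rig import robot;from h import *
np.set_printoptions(precision=1,suppress=True)
cw=robot.get_calibration("wrist");b=robot.read_camera("wrist");cv2.imwrite("pics/w9.png",b);o=robot.get_obs();print(o["t"],o["position"],o["ft_force"])
h=cv2.cvtColor(b,cv2.COLOR_BGR2HSV);m=((h[...,0]>4)&(h[...,0]<20)&(h[...,1]>110)&(h[...,2]<170)).astype(np.uint8)
q=proj(cw,(492,20,128)).astype(int);x0,y0=q-40;print(q)
n,_,st,ce=cv2.connectedComponentsWithStats(m[y0:y0+80,x0:x0+80])
for s,k in zip(st[1:],ce[1:]):
    if s[4]>60: print(s[:5],atz(cw,k+[x0,y0],130))
# lid top near edge: corner check, white/ply transition via projected shut edge
for y in (-60,-20): print(proj(cw,(*M(-77,y,(525,-21.3,-.0492)),91)))
# chips vs bowl, side camera before/after bowl region and stylus ball
s=robot.get_calibration("side");a=robot.read_camera("side");cv2.imwrite("pics/s9.png",a)
t=cv2.imread("pics/side0.png")
qb=proj(s,(443.5,-352,169)).astype(int);T=t[qb[1]-7:qb[1]+8,qb[0]-6:qb[0]+7]
r=cv2.matchTemplate(a[qb[1]-20:qb[1]+21,qb[0]-20:qb[0]+21],T,cv2.TM_CCOEFF_NORMED);print(cv2.minMaxLoc(r)[1::2])
```

```text
30.25 [392.8  20.6 260.8] [ 0.2 -1.1 -0.9]
[250 271]
[ 35  29  15  25 300] [491.7  21.7 130. ]
[163.1 216.2]
[199. 218.]
(0.97760409116745, (14, 13))
```

```bash
python3 -c "
from rig import robot;print(robot.finish_job())"
```

```text
the job is handed in; nothing more can be done
None
```

The job is handed in at about 30 s. By my checks the three chips are in the bowl, the stylus is back upright in its hole, the lid is shut and the clamp is square over it; the judge gave no result.

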